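Show a blown glass bulb in the strain viewer

ROBOT

A 6-joint arm with a two-finger parallel gripper is mounted at the origin on the work surface. World frame = base frame: x ahead of the robot, y to its left, z up, the work surface at z = 0. Lengths are in m, angles in rad, forces in N, time in s.
With the tool pointing down it reaches from about 0.3 to 0.825 m from the base axis. Payload 5.4 kg.
Tool frame: the origin (TCP) lies at the very end of the fingers, on their centre line; the grasp point (between the pads) lies 19 mm behind it; z points along the fingers, y is the line along which they close (so a half turn about z gives the same grasp; the last joint's range is limited). The gripper opens to 92 mm and grips with 3 to 60 N. Pads are 20 mm wide; open, the fingers measure 128 mm over their backs; the gripper's body (75 mm by 189 mm) begins 69 mm behind the grasp point.
Start: joints at [1.095, 0.158, 1.597, -0, 1.386, -0.21], TCP at [0.151, 0.555, 0.215] pointing down, gripper open.
Joint ranges: [-2.91, 2.91], [-0.94, 2.29], [0.18, 2.7], [-1.29, 4.43], [0.17, 2.64], [-3, 3]. Speed limits (rad/s): [2.57, 2.57, 3.14, 3.14, 3.14, 3.14].

INTERFACE

Orientations are given as a rotation vector (axis times angle).
In Python, from workcell import bot gives the robot as it stands. Calls block until the motion is done:
- bot.goto(position, orientation): joint-space move of the TCP to a pose.
- bot.line_to(position, rot=None, max_speed=0.15): straight line of the TCP; rot=None keeps the orientation; max_speed is the mean speed in m/s.
- bot.set_joints(angles): joint-space move.
- bot.set_gripper(opening, newtons=None): opening from 0.0 (shut) to 1.0 (fully open); newtons is the grip in N (None keeps the last); returns when the fingers have stopped.
- bot.hold(seconds).
- bot.inverse_kinematics(position, orientation): joint angles nearest the present ones, or None.
- bot.read_camera(name): name is "scene" or "top" or "wrist"; returns a dict with "pixels" (400x640x3 uint8, blue, green, red), "fx", "fy", "cx", "cy" (pixels), "R" (3x3) and "t" (3): a world point X has camera coordinates R X + t. Camera axes: x right, y down, z forward; pixel columns grow to the right and rows downward; lengths in m; the calibration is good to about 2 mm. The wrist camera is an equidistant fisheye: a pixel r from the principal point sees the ray r / f radians off the axis. A picture is of the moment at which its call begins. There is no depth.
A pose or a line that the arm cannot do raises bot.MotionError and nothing moves.
- bot.job_done(): hands the job in; it is judged then, once.
Readings, each from a call of its own:
- bot.current_clock(): time.
- bot.current_joints(): joint angles.
- bot.current_joint_vel(): joint speeds.
- bot.current_effort(): joint torques, N m.
- bot.current_ee_pos(): TCP position.
- bot.current_tool_rot(): TCP orientation.
- bot.current_contact_force(): force on the tool from outside, world axes, zero at the start.
- bot.current_ft_torque(): the same for the moment, N m.
- bot.current_opening(): opening from 0.0 (shut) to 1.0 (fully open).
- bot.current_grip_force(): force on a finger pad.
Only numpy, scipy, OpenCV 4.12 (cv2) and the standard library are available. Lean on these libraries where they do the work, as an engineer would, in place of code of your own. Each camera call takes 0.05 s, during which the arm holds its last target. There are 200 camera calls.

TASK

I want to look for strain in the glass tube with the round bulb blown on its end: first slide the viewer's tint plate fully home by its knob, so that it stops in front of the lamp window, then pick that tube out of the notched rack. Hold it level and square across the line of sight, with the bulb in the middle of the viewing field, half-way between the lamp window and the analyser ring, and finish still holding it there in the air, quite steady, while I look. The glass must not knock against the viewer, and leave the other things on the bench where they lie.

Things in the scene. Friction and masses are not known exactly. Their poses are not given: they have to be found in the camera images.
- viewer: strain viewer (polariscope), fixed on the bench: base plate 200 (x) x 430 (y) mm, 20 mm high, with a lamp head at +y and an analyser ring at -y. Origin on the bench under the middle of the gap between them; y is the line of sight, x runs across it, z up. The gap is open above and at both x sides
- lamp_window (a point): middle of the round lamp window (76 mm across) in the face of the white lamp head, 120 mm along +y from field; axes as the viewer's. The head is a box 150 (x) x 100 (y) mm, its top 200 mm above the bench. The tint plate's channel lies on this face, 13 mm thick, and runs out to x = -135 mm
- analyser (a point): centre of the analyser's inner face, 121 mm along -y from field; axes as the viewer's. A see-through ring of bright metal, 116 mm outer diameter, its top 213 mm above the bench, on a column; a rubber viewing hood behind it reaches 62 mm further to -y
- field (a point): middle of the viewing field: the point in the air on the line of sight, 155 mm above the bench, half-way between lamp window and analyser ring; axes as the viewer's
- tint (a joint): position of the tint plate in its channel, m: 0 = parked beside the lamp window at the viewer's -x end, 0.085 = fully home against the end stop, in front of the window. It slides along the viewer's +x, drags with about 2 N and stays where it is left; at the start it stands somewhere from 0 to 0.03
- tint_knob (a point): centre of the black knurled knob on top of the tint plate's frame: an upright cylinder 16 mm across, 30 mm tall, this point half-way up, 230 mm above the bench. It moves with the plate; axes as the viewer's. A thin stem and the frame's top (203 mm up) are below it; the lamp head's top, 30 mm below this point, begins 7 mm to its +y side
- rack: notched wooden glass rack, fixed, 150 (x) x 236 (y) x 62 mm; origin on the bench under its middle. Two upright strips, 12 mm thick, run along y at x = -60 and +60 mm (floor board 8 mm thick between); each has three V notches, 32 mm wide, 16 mm deep, at y = -75, 0, +75 mm. Three glass tubes lie in them along x; which lies where varies
- piece_mid (a point): the tube with the bulb: clear glass, 16 mm diameter, about 60 g. This point is on its axis near the balance point; in the rack it lies between the strips (within 12 mm of mid-way), 57 mm above the bench. x runs along the tube to the bulb; the tube reaches 135 mm behind and 85 mm ahead of this point. It may be rolled about x
- piece_bulb (a point): centre of the round bulb, 44 mm diameter, on the same axis 103 mm ahead of piece_mid; the bulb is the end away from the robot at the start
- plain_tube: bystander: straight glass tube without a bulb, 16 mm diameter, 220 mm long, in the rack; origin at its middle
- joint_tube: bystander: glass tube 14 mm diameter with a 25 mm conical ground joint on its end, 236 mm long, in the rack; origin near its middle
- star_rest: bystander: star-wheel rod rest on a round blue foot, 104 mm wide, 172 mm high; origin under its foot
- paddle: bystander: graphite paddle with a wooden handle, 235 mm long, 22 mm high, lying on the bench beyond the rack's right side; origin at the bench near its middle

How it is judged:
On the way, in this order (a step that is already met when the one before it is completed fails the run):
1. the tint plate is slid home against its end stop (value of joint tint above 0.081 m), for 0.2 s.
2. the bulb tube is lifted clear of the rack in the gripper (height (world z) of piece_mid above 0.09 m and contact force between piece and the fingers above 0.5 N and contact force between piece and rack below 0.05 N), for 0.2 s.
At the end, for the whole second after the job is handed in: Tint plate within 4 mm of home; the gripper alone holds the bulb tube, clear of rack and viewer; bulb centre within 18 mm of the field's middle across and in height, 50 mm along the sight line; level within 0.12 rad, square within 0.2 rad (bulb either way); slower than 20 mm/s and 0.15 rad/s (value of joint tint above 0.081 m and x of piece_bulb in the frame of field between -0.018 and 0.018 m and z of piece_bulb in the frame of field between -0.018 and 0.018 m and y of piece_bulb in the frame of field between -0.05 and 0.05 m and angle between piece_mid's own x axis and vertical between 1.45 and 1.69 rad and angle between the x axis of piece_mid and the x axis of field, either way round below 0.2 rad and contact force between piece and the fingers above 0.5 N and contact force between piece and viewer below 0.05 N and contact force between piece and rack below 0.05 N and linear speed of piece below 0.02 m/s and angular speed of piece below 0.15 rad/s); the arm keeps its last pose, push and grip.
It fails at once if the glass knocks against the viewer (over 4 N) (contact force between piece and viewer above 4 N).
It fails at once if another thing is moved by more than 25 mm (distance of any of plain_tube, joint_tube, star_rest, paddle from where it was at the start of the episode above 0.025 m).
It also fails if it takes over 64 s, if anything falls off the work surface, if the arm or the gripper's body presses on something with over 40 N, if the wrist force passes 120 N, or if a joint passes its speed limit or range.

## Working session

There is one attempt and no reset: what is moved stays moved. The work goes in short steps, each a Python script; the robot and the scene stay as the last script left them, time stands still between calls to the robot, and variables do not carry over. Pictures are saved under pics/ and viewed, at most 10 in all, crops included, and the job is handed in when it is done.

```bash
mkdir -p pics; ls; python3 - <<'E'
from workcell import bot
import cv2
for n in ("scene","top"):
    c=bot.read_camera(n); cv2.imwrite(f"pics/{n}0.png",c["pixels"])
    print(n,c["fx"],c["cx"],c["cy"],c["R"],c["t"])
print(bot.current_tool_rot(),bot.current_clock())
E
```

```text
pics
scene 507.0141916870644 317.2656634356799 197.64979882005437 [[ 0.66871312  0.74338306  0.01429619]
 [ 0.63574331 -0.56170333 -0.52945237]
 [-0.3855557   0.36314046 -0.8482192 ]] [-0.3418061  -0.34919385  1.75131129]
top 364.50715546633165 318.0680758670992 195.30994459803216 [[-0.0038904  -0.99989838  0.01371464]
 [-0.99625727  0.00269123 -0.08639566]
 [ 0.08634997 -0.01399942 -0.9961665 ]] [-0.12413002  0.64779575  1.32786899]
[-4.16235249e-01 -3.11330272e+00  2.53108299e-03] 0.1
```

View pics/top0.png

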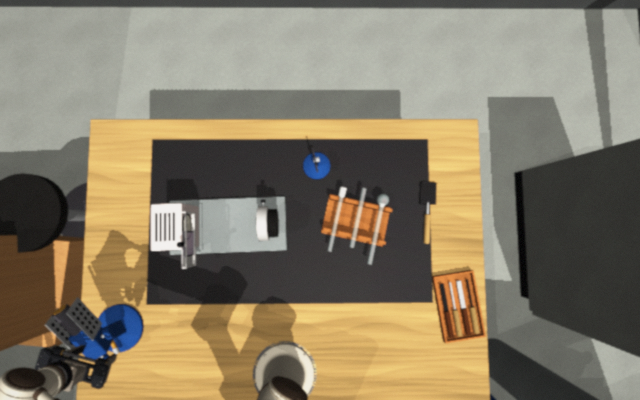

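View pics/scene0.png

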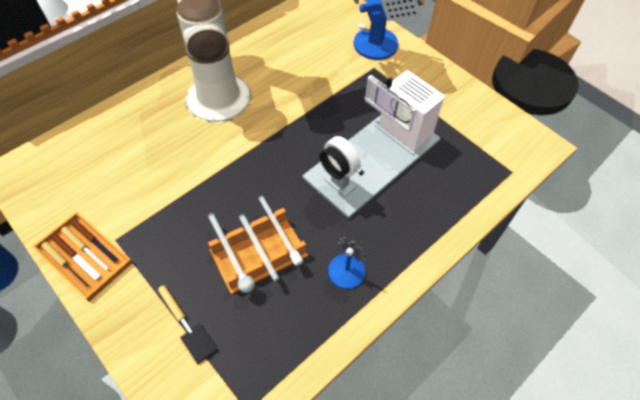

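The top view shows the viewer at the left (lamp head about (175,228), analyser about (268,222)). The rack is near (357,222), with the bulb tube rightmost: bulb at (383,200), tail at (371,263). Next I'll enlarge both.

```bash
python3 - <<'E'
import cv2,numpy as np
t=cv2.imread("pics/top0.png"); s=cv2.imread("pics/scene0.png")
a=cv2.resize(t[170:290,140:300],(800,600),interpolation=cv2.INTER_CUBIC); cv2.imwrite("pics/a.png",a)
b=cv2.resize(s[60:220,295:455],(600,600),interpolation=cv2.INTER_CUBIC); cv2.imwrite("pics/b.png",b)
c=cv2.resize(t[170:280,310:440],(780,660)[:1]+(660,),interpolation=cv2.INTER_CUBIC)[:600]; cv2.imwrite("pics/c.png",c)
E
```

```text
(no output)
```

View pics/a.png

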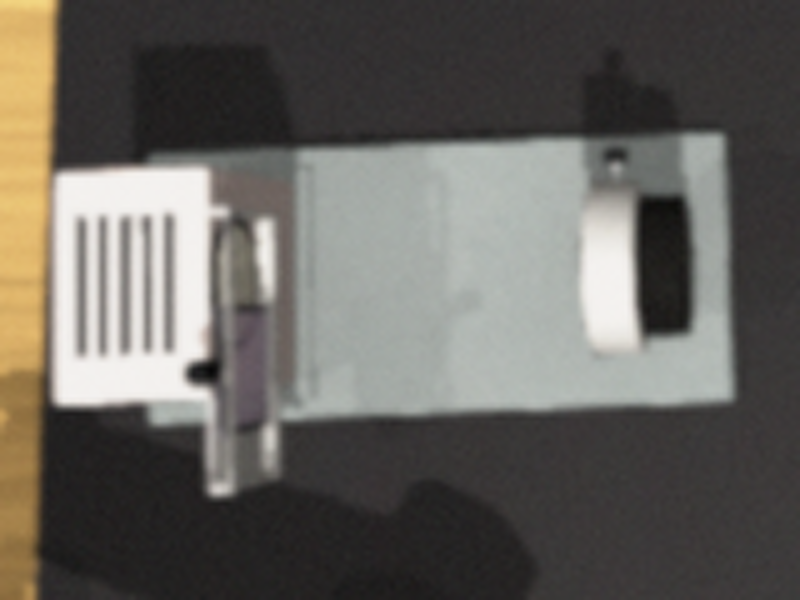

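View pics/b.png

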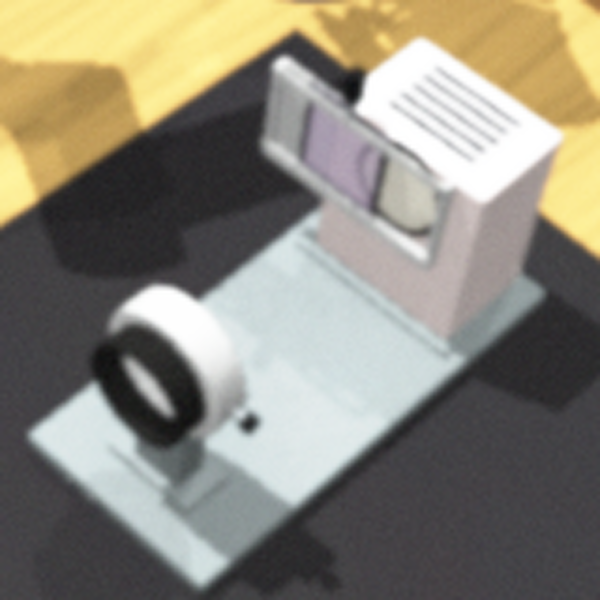

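View pics/c.png

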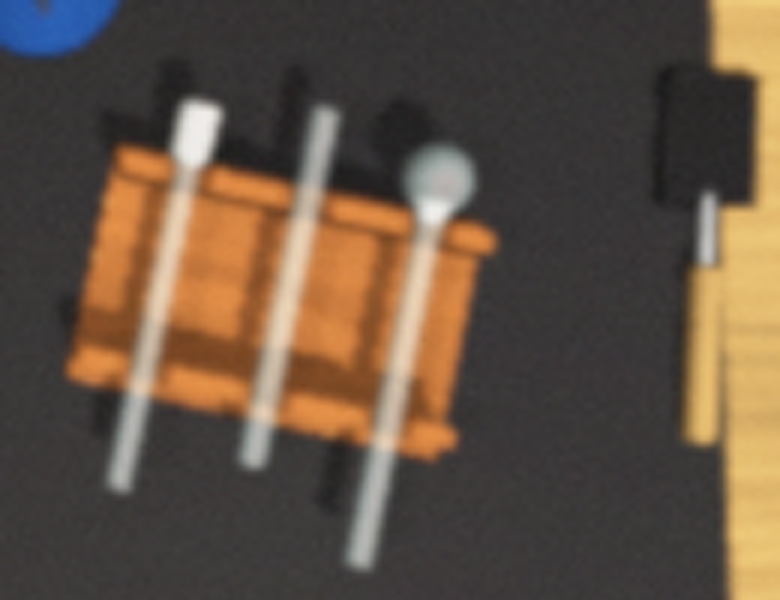

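```bash
cat > h.py <<'E'
import numpy as np
from workcell import bot
from scipy.optimize import least_squares
from scipy.spatial.transform import Rotation as Ro
def proj(c,X):
    p=c["R"]@np.asarray(X)+c["t"]; return np.array([c["fx"]*p[0]/p[2]+c["cx"],c["fy"]*p[1]/p[2]+c["cy"]])
def onz(c,uv,z):
    d=c["R"].T@np.array([(uv[0]-c["cx"])/c["fx"],(uv[1]-c["cy"])/c["fy"],1.]); o=-c["R"].T@c["t"]
    return o+d*(z-o[2])/d[2]
def crop(o,s,uv): return (np.array(uv)+.5)/s-.5+np.array(o)
def down(a): # tool down, tool y (closing) at world angle a
    y=np.array([np.cos(a),np.sin(a),0]); z=np.array([0,0,-1.]); 
    return Ro.from_matrix(np.column_stack([np.cross(y,z),y,z])).as_rotvec()
E
python3 - <<'E'
from h import *
T=bot.read_camera("top");S=bot.read_camera("scene")
A=lambda u:crop((140,170),5,u); B=lambda u:crop((295,60),3.75,u); C=lambda u:crop((310,170),6,u)
obs=[(T,A((725,132)),(.1,-.215,.02)),(T,A((733,402)),(-.1,-.215,.02)),(T,A((150,425)),(-.1,.215,.02)),
(T,A((53,172)),(.075,.22,.2)),(T,A((53,406)),(-.075,.22,.2)),(T,A((209,165)),(.075,.12,.2)),
(S,B((28,437)),(-.1,-.215,.02)),(S,B((205,592)),(.1,-.215,.02)),(S,B((548,292)),(.1,.215,.02)),
(S,B((425,38)),(-.075,.22,.2)),(S,B((562,135)),(.075,.22,.2)),(S,B((490,198)),(.075,.12,.2))]
def W(p,X): c,s=np.cos(p[2]),np.sin(p[2]); return np.array([p[0]+c*X[0]-s*X[1],p[1]+s*X[0]+c*X[1],X[2]])
f=lambda p:np.concatenate([proj(c,W(p,X))-u for c,u,X in obs])
r=least_squares(f,[.5,.4,0],loss="soft_l1");print("viewer",r.x);print(f(r.x).reshape(-1,2).round(1))
for n,c,u in(("T",T,A((203,372))),("S",S,B((351,87)))):
    k=onz(c,u,.23);d=k-W(r.x,(0,0,.23));cc,ss=np.cos(r.x[2]),np.sin(r.x[2]);print("knob",n,k,"in viewer",cc*d[0]+ss*d[1],-ss*d[0]+cc*d[1])
b=onz(T,C((441,180)),.057);e=onz(T,C((360,568)),.057);print("T bulb",b,"tail",e,np.linalg.norm(b-e))
print("S bulb",onz(S,(246,284.5),.057),"tail",onz(S,(211.5,216),.057))
E
```

```text
viewer [0.54080013 0.20221595 0.03710255]
[[ 2.1 -0.8]
 [ 2.3 -0.9]
 [ 1.8 -0.5]
 [-2.3 -0.5]
 [-2.2 -0.4]
 [-2.3 -0.4]
 [-2.3  0.2]
 [-2.7 -0.1]
 [-1.8  0.3]
 [ 0.1 -2.2]
 [ 2.1 -1.8]
 [-0.2 -1. ]]
knob T [0.47882455 0.30678888 0.23      ] in viewer -0.058053898887584 0.10679988653144837
knob S [0.48030222 0.30212839 0.23      ] in viewer -0.056750119138037916 0.10208779671497359
T bulb [ 0.62864886 -0.36313727  0.057     ] tail [ 0.39582943 -0.31000458  0.057     ] 0.2388052940412776
S bulb [ 0.63398601 -0.36249224  0.057     ] tail [ 0.40563553 -0.30872073  0.057     ]
```

Distances along the tube fit (239 mm against 238). The viewer residuals say its base isn't centred on the origin in y, so I'll fit that offset as well.

```bash
python3 - <<'E'
from h import *
T=bot.read_camera("top");S=bot.read_camera("scene")
A=lambda u:crop((140,170),5,u); B=lambda u:crop((295,60),3.75,u)
obs=[(T,A((725,132)),(.1,-.215,.02)),(T,A((733,402)),(-.1,-.215,.02)),(T,A((150,425)),(-.1,.215,.02)),
(T,A((53,172)),(.075,.22,.2)),(T,A((53,406)),(-.075,.22,.2)),(T,A((209,165)),(.075,.12,.2)),
(S,B((28,437)),(-.1,-.215,.02)),(S,B((205,592)),(.1,-.215,.02)),(S,B((548,292)),(.1,.215,.02)),
(S,B((425,38)),(-.075,.22,.2)),(S,B((562,135)),(.075,.22,.2)),(S,B((490,198)),(.075,.12,.2))]
def W(p,X):
    c,s=np.cos(p[2]),np.sin(p[2]); y=X[1]+(p[3] if X[2]<.1 else 0)
    return np.array([p[0]+c*X[0]-s*y,p[1]+s*X[0]+c*y,X[2]])
f=lambda p:np.concatenate([proj(c,W(p,X))-u for c,u,X in obs])
r=least_squares(f,[.5,.2,0,0],loss="soft_l1");print("viewer",r.x);print(f(r.x).reshape(-1,2).round(1).tolist())
for n,c,u in(("T",T,A((203,372))),("S",S,B((351,87)))):
    k=onz(c,u,.23);d=k-W(r.x,(0,0,.23));cc,ss=np.cos(r.x[2]),np.sin(r.x[2]);print("knob",n,k,"in viewer",cc*d[0]+ss*d[1],-ss*d[0]+cc*d[1])
E
```

```text
viewer [0.54207724 0.19530158 0.04006172 0.01408377]
[[0.1, -1.1], [0.4, -1.2], [-0.0, -0.6], [-0.2, -0.7], [0.0, -0.6], [-0.2, -0.6], [-0.3, -0.7], [-0.6, -1.3], [-0.3, -0.8], [-1.4, -1.0], [0.8, -0.6], [-1.5, 0.3]]
knob T [0.47882455 0.30678888 0.23      ] in viewer -0.058736761107032416 0.11393118225080237
knob S [0.48030222 0.30212839 0.23      ] in viewer -0.057446930889607936 0.10921525497357784
```

Viewer fit is now within about 1 px, and the knob y of 0.109–0.114 agrees with the expected 0.113. The knob is at viewer x ≈ -0.058, so tint ≈ 0.027. I'll grip the knob and slide it.

```bash
cat >> h.py <<'E'
V=np.array([.5421,.1953]);YAW=.040
def vw(x,y,z): c,s=np.cos(YAW),np.sin(YAW); return np.array([V[0]+c*x-s*y,V[1]+s*x+c*y,z])
E
python3 - <<'E'
from h import *
best=None
for a in (YAW,YAW+np.pi):
    q=bot.inverse_kinematics(vw(-.058,.112,.33),down(a)); print(a,q)
    if q is not None and (best is None or abs(q[5])<abs(best[1])): best=(a,q[5])
R=down(best[0])
p=bot.current_ee_pos(); bot.line_to([p[0],p[1],.33])
bot.goto(vw(-.058,.112,.33),R); bot.set_gripper(.6,15)
bot.line_to(vw(-.058,.112,.219),R,.1); print(bot.current_contact_force())
import cv2;cv2.imwrite("pics/w.png",bot.read_camera("wrist")["pixels"])
s=bot.read_camera("scene")["pixels"][40:180,330:470];cv2.imwrite("pics/k.png",cv2.resize(s,(560,560),interpolation=cv2.INTER_CUBIC))
print(bot.current_clock())
E
```

```text
0.04 [ 3.53654152e-01  9.12554170e-02  1.44548475e+00 -4.44089210e-16
  1.60485249e+00  3.13654152e-01]
3.181592653589793 [ 3.53654152e-01  9.12554170e-02  1.44548475e+00 -4.44089210e-16
  1.60485249e+00 -2.82793850e+00]
[-0.58318142 -0.55430659 -0.32576425]
4.7917
```

View pics/w.png

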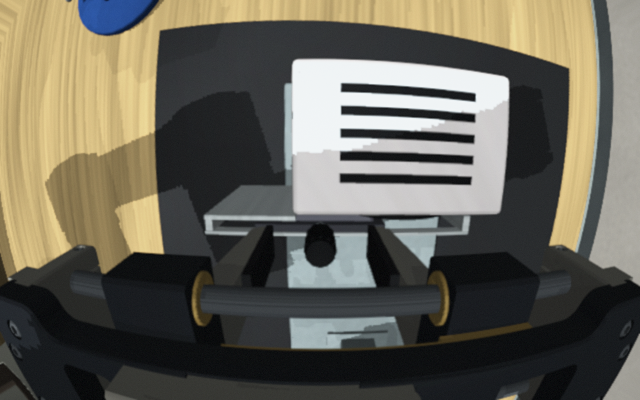

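The wrist view shows the knob at (320,245), midway between the fingers. Now close and slide.

```bash
python3 - <<'E'
from h import *
import cv2
R=down(YAW)
bot.set_gripper(0,25); print("open",bot.current_opening()*92,"grip",bot.current_grip_force())
bot.line_to(vw(-.006,.112,.219),R,.06)
x=-.006
while x<.016:
    x+=.002; bot.line_to(vw(x,.112,.219),R,.02); f=bot.current_contact_force(); print(round(x,3),f.round(1) if hasattr(f,'round') else f)
    if abs(f[0])>10: break
bot.hold(.3)
cv2.imwrite("pics/w2.png",bot.read_camera("wrist")["pixels"]);print(bot.current_clock(),bot.current_ee_pos())
E
```

```text
open 15.255259508978606 grip 24.999952018260956
-0.004 [ 0.2 -3.7  1.7]
-0.002 [-0.9 -5.1  1.9]
0.0 [-3.8 -5.3  2.9]
0.002 [-10.3  -5.8   6.1]
7.8417 [0.53698404 0.30695564 0.21892499]
```

View pics/w2.png

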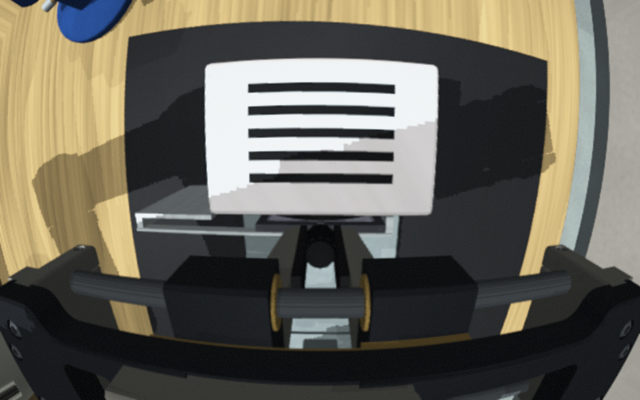

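The plate now sits in front of the window and the force rises at x ≈ 0, the end stop. Next I'll release the knob and grasp the tube.

```bash
python3 - <<'E'
from h import *
import cv2
bot.set_gripper(.45); p=bot.current_ee_pos(); bot.line_to([p[0],p[1],.33],None,.2)
a=-.226; m=np.array([.631,-.363])-.103*np.array([np.cos(a),np.sin(a)]); print(m)
for s in (np.pi/2,-np.pi/2):
    q=bot.inverse_kinematics([*m,.2],down(a+s)); q2=bot.inverse_kinematics(vw(-.103,0,.14),down(YAW+s)); print(s,q,q2)
s=np.pi/2
q=bot.inverse_kinematics([*m,.2],down(a+s)); 
if q is None or abs(q[5])>2.2: s=-s
print(s); bot.goto([*m,.2],down(a+s))
c=bot.read_camera("wrist");cv2.imwrite("pics/w3.png",c["pixels"]);print(bot.current_clock())
c2=bot.read_camera("top")["pixels"][170:290,140:300];cv2.imwrite("pics/t3.png",c2)
E
```

```text
[ 0.53061924 -0.33991965]
1.5707963267948966 [-0.76118153  0.30944911  1.44816406  0.          1.38397948 -2.10597785] [ 0.15756286 -0.02100788  1.93908254  0.          1.22351799 -1.45323346]
-1.5707963267948966 [-7.61181526e-01  3.09449111e-01  1.44816406e+00 -8.88178420e-16
  1.38397948e+00  1.03561480e+00] [ 1.57562864e-01 -2.10078768e-02  1.93908254e+00 -4.44089210e-16
  1.22351799e+00  1.68835919e+00]
1.5707963267948966
11.5083
```

View pics/w3.png

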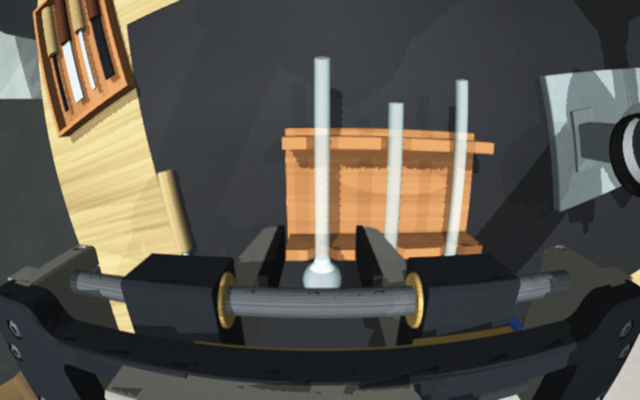

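The tube is centred between the fingers (column 322) and aligned, with its tail at (322,57) and the bulb centre at about (322,275). I'll check the lengthwise position with these rays, then grasp and lift.

```bash
python3 - <<'E'
from h import *
import cv2
c=bot.read_camera("wrist"); 
def ray(uv,z=.057):
    d=np.array([uv[0]-c["cx"],uv[1]-c["cy"]]);r=np.hypot(*d);th=r/c["fx"];v=np.array([*(np.sin(th)*d/r),np.cos(th)])
    d=c["R"].T@v;o=-c["R"].T@c["t"];return (o+d*(z-o[2])/d[2])[:2]
a=-.226;u=np.array([np.cos(a),np.sin(a)])
b=ray((322,276));t=ray((322,57));print(b,t,np.linalg.norm(b-t))
mb=b-.103*u; mt=t+.135*u; print("mid",mb,mt)
m=(np.array([.5306,-.3399])+mb+mt)/3; print(m)
bot.line_to([*m,.10],None,.15); bot.line_to([*m,.039],None,.06); print(bot.current_contact_force())
bot.set_gripper(0,25); print("w",bot.current_opening()*92,bot.current_grip_force())
bot.line_to([*m,.12],None,.06); bot.line_to([*m,.28],None,.15); bot.hold(.4)
for n in("scene","top"): cv2.imwrite(f"pics/{n}4.png",bot.read_camera(n)["pixels"])
print(bot.current_contact_force(),bot.current_ft_torque(),bot.current_opening()*92,bot.current_clock())
x=cv2.resize(cv2.imread("pics/scene4.png")[100:300,140:400],(780,600));cv2.imwrite("pics/s4.png",x)
E
```

```text
[ 0.62867773 -0.35850847] [ 0.39798011 -0.30598891] 0.23660028507349706
mid [ 0.52829696 -0.33542812] [ 0.52954713 -0.33623985]
[ 0.52948136 -0.33718932]
[-0.05604991  0.0034705   0.45736861]
w 15.304936589317759 24.999876022338867
[-0.18088768  0.04691739 -0.41629846] [-0.01288818 -0.00375523  0.06148542] 15.17257931335971 17.3167
```

View pics/s4.png

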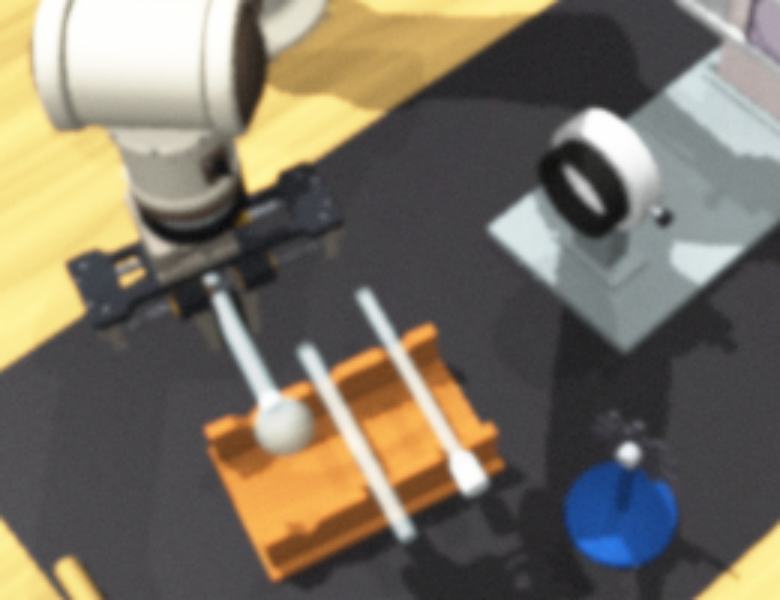

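```bash
python3 - <<'E'
from h import *
import cv2
S=bot.read_camera("scene");a=-.226
b=np.array([.5295+.103*np.cos(a),-.3372+.103*np.sin(a),.298]);print("pred bulb px",proj(S,b),"seen 235,241.5")
R=down(YAW+np.pi/2)
bot.goto(vw(-.103,0,.29),R)
bot.line_to(vw(-.103,0,.137),R,.08); bot.hold(.5)
S=bot.read_camera("scene");T=bot.read_camera("top");F=vw(0,0,.155)
print("pred",proj(S,F),proj(T,F),bot.current_opening()*92,bot.current_contact_force(),bot.current_clock())
x=cv2.resize(S["pixels"][60:220,295:455],(600,600),interpolation=cv2.INTER_CUBIC)
y=cv2.resize(T["pixels"][180:280,170:270],(600,600),interpolation=cv2.INTER_CUBIC)
cv2.imwrite("pics/f.png",cv2.resize(np.hstack([x,y]),(800,400)))
E
```

```text
pred bulb px [234.25672868 240.84957509] seen 235,241.5
pred [374.78556743 130.4733435 ] [222.44802907 223.70883348] 14.903625309478619 [-0.37536243 -0.16708511 -0.17246274] 21.9667
```

View pics/f.png

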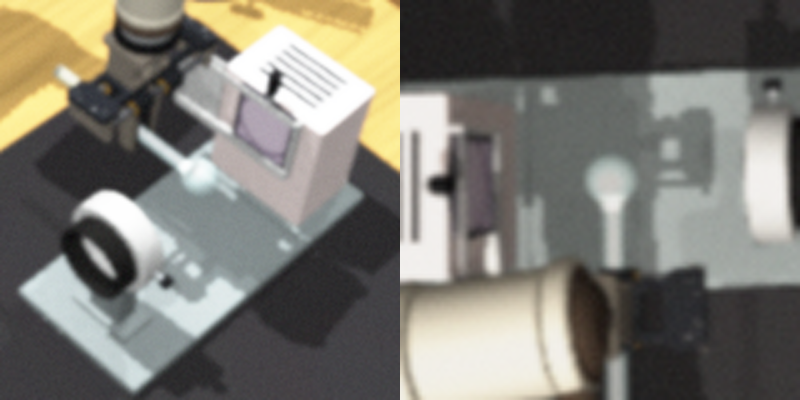

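In the scene view the bulb is at (375,131), predicted (374.8,130.5). In the top view it is at (222.5,224.5), predicted (222.4,223.7). The tint plate is still in front of the window, so I'm handing in.

```bash
python3 - <<'E'
from h import *
bot.hold(1); print(np.abs(bot.current_joint_vel()).max(),bot.current_grip_force()); print(bot.job_done())
E
```

```text
0.0008806046468268819 24.9993959069252
the job is handed in; nothing more can be done
None
```

The tint plate is fully home, and the arm is holding the bulb tube level and square at the middle of the viewing field, within about 3 mm by the cameras; the job is handed in.

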